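Snap the carrying handle onto the tube rack and carry it to the tray

TASK

Make the tube rack ready for transport: fit the loose carrying handle onto it by pressing the handle gently down between the rack's two spring clips until both ends have snapped in. Then lift the rack by that handle alone, set it gently down flat inside the shallow steel tray with the handle still clipped in, and let go, leaving the other things on the bench where they are.

Things in the scene. Friction and masses are not known exactly. Their poses are not given: they have to be found in the camera images.
- handle_grip (a point): Loose aluminium carrying handle, 90 g: flat bar (x along it, z up) with a grip fin across its middle. Fin 12 mm thick (along x), 28 mm wide (y), its top 43 mm above the bar. Point: on the fin's centre line, 21 mm above the bar's top, 38 mm above its underside. Pinch the fin across its 12 mm, fingers side by side along the bar; fingertips may rest and push on the bar. Either way round fits.
- handle_end (a point): Point on the underside of the handle's bar at its +x end (66 mm from the middle). Bar 28 mm wide, 17 mm thick; both ends chamfered underneath: 132 mm long at the underside, widening over the lower 14 mm of height to 148 mm, then square for the top 3 mm.
- rack: Loose yellow tube rack, 0.4 to 0.7 kg, block 180 x 66 x 55 mm (x along it, z up), eight capped tubes fixed in it, cap tops at 92 mm. Origin: centre of its underside. It can shift when pressed. On it a grey clip frame: two end posts (x = +/-58 mm, y = 0) carry the bar when home, along the rack over its centre; ramps outside them fit its chamfers with 1 mm play; beyond stand two spring clips.
- clip_a (a joint): Steel spring clip at the rack's +x end, 22 mm wide: leaf angle, 0 closed, 0.12 pushed fully out, springs back. At rest its nose is at x = 67 mm (134 mm free between both), underside 18 mm above the post tops, flared lip up to 28 mm. The bar enters from above: its chamfers meet the noses 17 to 20 mm above home, spread them, and they close over its top when it is home and lock it.
- clip_b (a joint): The same at the -x end. The frame's height is set differently each time and is not measured: post tops 95 to 107 mm above the rack's underside, so handle_grip is home at 133 to 145 mm (1 mm more when the rack hangs from it). The frame is stiff and does not move. Feel for it: the press takes 6 to 15 N in all, drops at the snap, then the bar meets hard posts; over 30 N would damage the clips.
- tray: Fixed shallow stainless-steel tray, open on top, 224 x 100 mm outside (x long, y short), 18 mm high, walls and floor 4 mm: inside 216 x 92 mm, floor 4 mm above the bench. Origin: centre of its underside. The rack fits in lengthwise, either way round.
- pen: Bystander: pen, 135 mm long. Leave alone.
- tube: Bystander: single capped sample tube lying down, 84 mm long. Leave alone.
- jar: Bystander: small jar, 56 mm across, 70 mm high. Leave alone.
- tape: Bystander: roll of paper tape, 72 mm across, 20 mm high. Leave alone.
- spray: Bystander: bottle, 60 mm across, 160 mm high. Leave alone.
- cup: Bystander: white cup, 72 mm across, 90 mm high. Leave alone.
- phone: Bystander: black phone, 145 x 70 x 9 mm. Leave alone.
There are look-alikes about, which are no part of the job. Of the things that look like the part that bears handle_grip, take the one that is nearest to the robot's base at the start.

How it is judged:
By the outcome, as a careful person would: the job done as asked, in the order asked, and still so for the second after the job is handed in, with the robot touching nothing.
It also fails if it takes over 67 s, if anything falls off the work surface, if the arm or the gripper's body presses on something with over 40 N, if the wrist force passes 120 N, or if a joint passes its speed limit or range.

ROBOT

A 7-joint arm with a two-finger parallel gripper is mounted at the origin on the work surface. World frame = base frame: x ahead of the robot, y to its left, z up, the work surface at z = 0. Lengths are in m, angles in rad, forces in N, time in s.
With the tool pointing down it reaches from about 0.425 to 0.875 m from the base axis. Payload 8.4 kg.
Tool frame: the origin (TCP) lies midway between the tips of the shut fingers; the grasp point (between the pads) lies 19 mm behind it (ctrl.grip_depth is the distance from the TCP to the grasp point, in m); z points along the fingers, y is the direction in which the jaws open and shut (so a half turn about z gives the same grasp; the last joint's range is limited). The gripper opens to 85 mm and grips with 20 to 120 N. Pads are 22 mm wide; open, the fingers measure 114 mm over their backs; the gripper's body (76 mm by 85 mm) begins 54 mm behind the grasp point. The pads swing forward as they close: fully open they stand 13 mm farther back than shut.
Start: joints at [1.131, 0.333, 0.04, 1.465, -0.013, 1.343, -0.059], TCP at [0.217, -0.613, 0.231] pointing down, gripper open.
Joint ranges: [-2.58, 2.58], [-0.38, 2.09], [-1.3, 1.39], [0.25, 2.4], [-1.5, 4.64], [0.08, 2.09], [-2.65, 2.65]. Speed limits (rad/s): [2.22, 2.22, 2.79, 2.79, 3.14, 3.14, 3.14].

INTERFACE

Orientations are given as a unit quaternion [w, x, y, z].
In Python, from rig import ctrl gives the robot as it stands.
- The arm moves only by the tool move_arm, never from a script. Its argument "targets" is a list of rows, each a list of 5 numbers: the shift along the tool's x, y, z each as a share of 250 mm, from -1 to 1, then the turn about the tool's z as a share of pi/2 rad, from -1 to 1, then the gripper's target within -1 to 1 (shut at 1, half-way at 0, fully open at -1). In form: [[x, y, z, yaw, claw], ...]. A call has 1 to 20 rows; each row shifts and turns the commanded pose from where the row before left it, along the tool's axes as they then stand; what a row does not reach is not made up. A row lasts 1/8 s, in which the tool goes at most 62.5 mm and 10.7 degrees, less where a joint would pass 70% of its speed; a pose out of reach is approached as far as the arm can. A call with a number of a shift or a turn outside -1 to 1 is refused whole. A call with a gripper value outside its range is refused whole. The fingers move at their own pace and stop on an object; "grip_force" is the grip in N (left out, the last holds). Time passes only in rows, so rows that do not move let the fingers close. It gives the time, the measured TCP pose, the force and the opening at its end, in the units of the state.
- ctrl.get_obs(): the state, without advancing time (a new reading comes with each control period).
- ctrl.grab_frame(name): name is "side" or "top"; returns the picture (384x512x3 uint8, red, green, blue); there is no depth.
- ctrl.calibration(name): a dict with "vertical_fov" (degrees; the focal length in pixels is half the picture's height over the tangent of half this angle, whatever the lens; pixels are square), "cx", "cy" (the principal point, pixels), "k1" (the pictures are not rectified: a ray, as slopes to the right and down, at radius r is drawn at 1 + k1 r^2 times it, then the intrinsics apply), "R" (3x3) and "t" (3): a world point X has camera coordinates R X + t. Camera axes: x right, y down, z forward; pixel columns grow to the right and rows downward; lengths in m; the calibration is good to about 2 mm. A picture is of the moment at which its call begins. calibration takes no time and is no camera call.
- ctrl.hand_in(): hands the job in, once; it reports no verdict.
The state is a dict: "time": time; "q": joint angles; "joint_vel": joint speeds; "effort": joint torques, N m; "tcp_pos": TCP position; "ee_rot": TCP orientation; "wrist_force": force on the tool from outside, world axes, zero at the start; "ft_torque": the same for the moment, N m; "grip_width": finger opening in m.
Only numpy, scipy, OpenCV 4.12 (cv2) and the standard library are available. Lean on these libraries where they do the work, as an engineer would, in place of code of your own. Each camera call takes 0.05 s, during which the arm holds its last target.

## Working session

There is one attempt and no reset: what is moved stays moved. The work goes in short steps, Python scripts to look and compute and a tool call to move; the robot and the scene stay as the last step left them, time stands still between calls to the robot, and variables do not carry over. Pictures are saved under pics/ and viewed, and the job is handed in when it is done.

Besides the shell and the picture viewer there is one more tool, called after ">>>" in YAML: its name, and indented under it one key for each argument. move_arm: Moves the arm, as the interface text tells. Its arguments: {"type":"object","properties":{"targets":{"type":"array","items":{"type":"array","items":{"type":"number"}}},"grip_force":{"type":"number"}},"required":["targets"]}

```bash
mkdir -p pics; python3 - <<'E'
from rig import ctrl
import cv2
for n in("side","top"):
    c=ctrl.calibration(n);print(n,c)
    im=ctrl.grab_frame(n);cv2.imwrite(f"pics/{n}0.png",im[:,:,::-1])
o=ctrl.get_obs();print(o, ctrl.grip_depth)
E
ls
```

```text
side {'vertical_fov': 55.44103171201733, 'cx': 254.74817441154127, 'cy': 188.57479267047327, 'k1': -0.050139682366243124, 'R': array([[-0.7907419 , -0.61195715, -0.01535236],
       [-0.45182428,  0.60037963, -0.6598478 ],
       [ 0.41301583, -0.51483273, -0.75124243]]), 't': array([0.47442503, 0.33094989, 0.81245281])}
top {'vertical_fov': 49.98591920375469, 'cx': 256.9049342056517, 'cy': 188.95486841373594, 'k1': 0.002799718829255261, 'R': array([[-0.02403394, -0.99968901,  0.00665248],
       [-0.9856353 ,  0.02258229, -0.16737115],
       [ 0.16716887, -0.01057951, -0.98587151]]), 't': array([0.01135487, 0.60357963, 1.30555616])}
{'time': 0.1, 'q': array([ 1.13077595,  0.33384814,  0.03986935,  1.46618153, -0.01339976,
        1.34328808, -0.05849645]), 'joint_vel': array([ 0.00041616, -0.00187101,  0.00088289, -0.00326499,  0.00084548,
        0.00130306, -0.00020033]), 'effort': array([ 2.26623633e-03, -6.60020542e+01,  1.36908062e+00, -4.06473899e+01,
        1.69394771e-02,  9.00510990e-03, -1.01494962e-06]), 'tcp_pos': array([ 0.21711157, -0.61223522,  0.23050568]), 'ee_rot': array([-7.09270474e-04,  9.85515724e-01,  1.69582503e-01, -1.71061798e-04]), 'wrist_force': array([ 0.78420409, -0.0292452 , -0.0503031 ]), 'ft_torque': array([ 0.02732086,  0.00376216, -0.01372697]), 'grip_width': 0.08562406502662707} 0.0187
pics
```

View pics/side0.png

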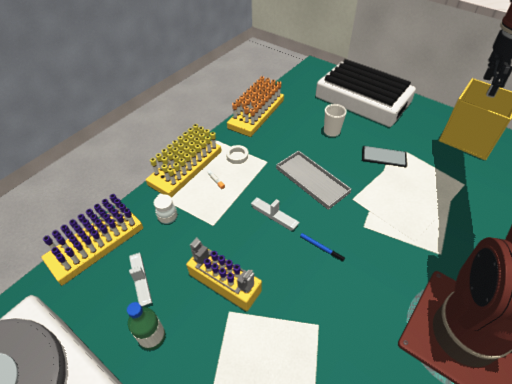

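View pics/top0.png

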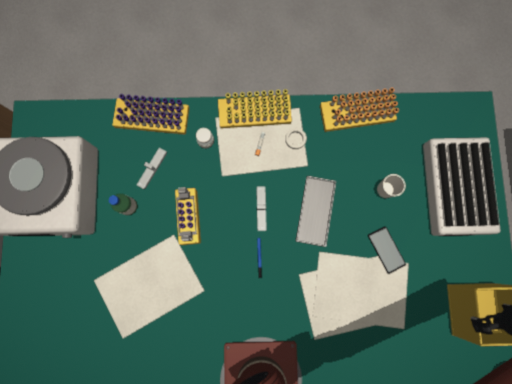

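Two handle look-alikes in the top view: one at (261,208), the other at (151,168). The base sits at about (262,375), so the first is nearer. I'll confirm that numerically and in a crop.

```bash
cat > h.py <<'E'
import numpy as np, cv2
from rig import ctrl
def cam(n):
    c=ctrl.calibration(n); f=192/np.tan(np.radians(c['vertical_fov'])/2)
    return c,f
def proj(n,X):
    c,f=cam(n); X=np.atleast_2d(X); p=X@np.array(c['R']).T+c['t']; s=p[:,:2]/p[:,2:]
    r2=(s**2).sum(1,keepdims=True); s=s*(1+c['k1']*r2)
    return s*f+[c['cx'],c['cy']]
def back(n,uv,z):
    c,f=cam(n); d=(np.array(uv,float)-[c['cx'],c['cy']])/f; s=d.copy()
    for _ in range(20): s=d/(1+c['k1']*(s@s))
    R=np.array(c['R']); ray=R.T@np.array([s[0],s[1],1]); o=-R.T@np.array(c['t'])
    return o+ray*(z-o[2])/ray[2]
def crop(src,x0,y0,w,h,k,out):
    im=cv2.imread(src)[y0:y0+h,x0:x0+w]; cv2.imwrite(out,cv2.resize(im,None,fx=k,fy=k,interpolation=cv2.INTER_CUBIC))
E
python3 - <<'E'
from h import *
for uv in [(261,208),(151,168),(187,215),(317,211)]:
    p=back("top",uv,.02);print(uv,p.round(3),np.hypot(p[0],p[1]).round(3))
a=cv2.imread("pics/top0.png");s=cv2.imread("pics/side0.png")
def C(im,x,y,w,h,k): return cv2.resize(im[y:y+h,x:x+w],None,fx=k,fy=k,interpolation=cv2.INTER_CUBIC)
# top crops: handle, rack, tray  80x75 each
cv2.imwrite("pics/c1.png",np.hstack([C(a,160,175,50,75,8),C(a,240,175,50,75,8)]))
cv2.imwrite("pics/c2.png",C(a,290,170,50,85,7))
cv2.imwrite("pics/c3.png",C(s,180,185,130,125,6)[:600,:800] if 0 else cv2.resize(s[185:310,180:310],(624,600),interpolation=cv2.INTER_CUBIC))
cv2.imwrite("pics/c4.png",cv2.resize(s[140:215,265:365],(800,600),interpolation=cv2.INTER_CUBIC))
E
```

```text
(261, 208) [ 0.544 -0.015  0.02 ] 0.544
(151, 168) [0.689 0.354 0.02 ] 0.775
(187, 215) [0.526 0.232 0.02 ] 0.575
(317, 211) [ 0.53  -0.202  0.02 ] 0.567
```

View pics/c1.png

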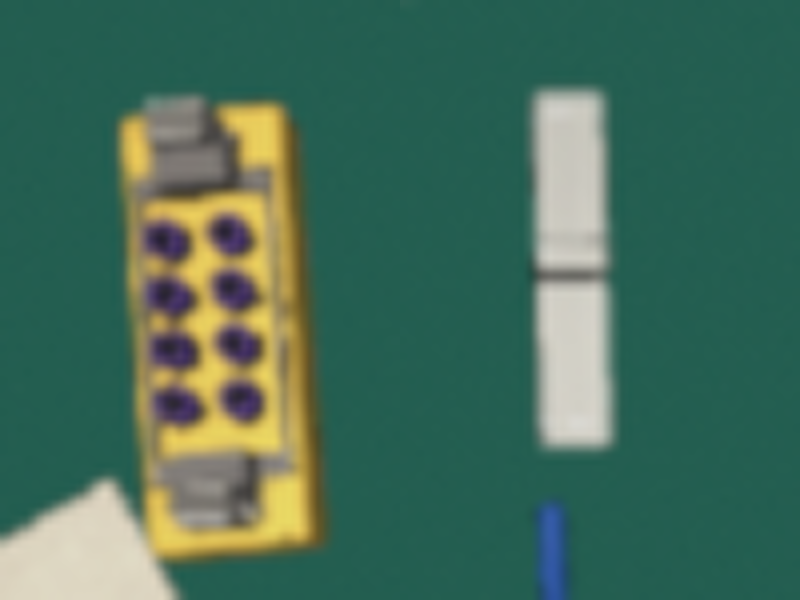

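View pics/c2.png

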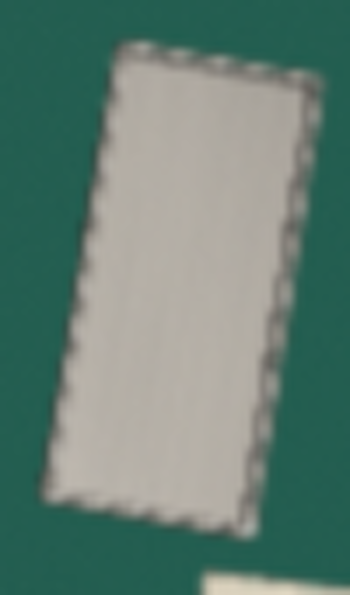

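View pics/c3.png

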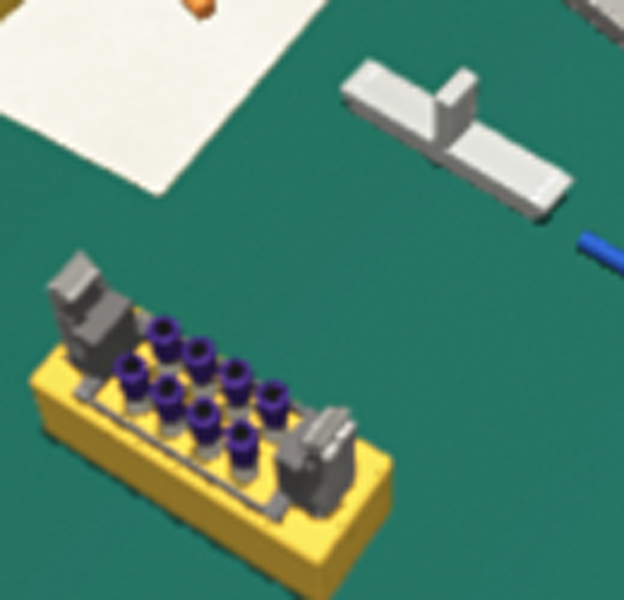

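View pics/c4.png

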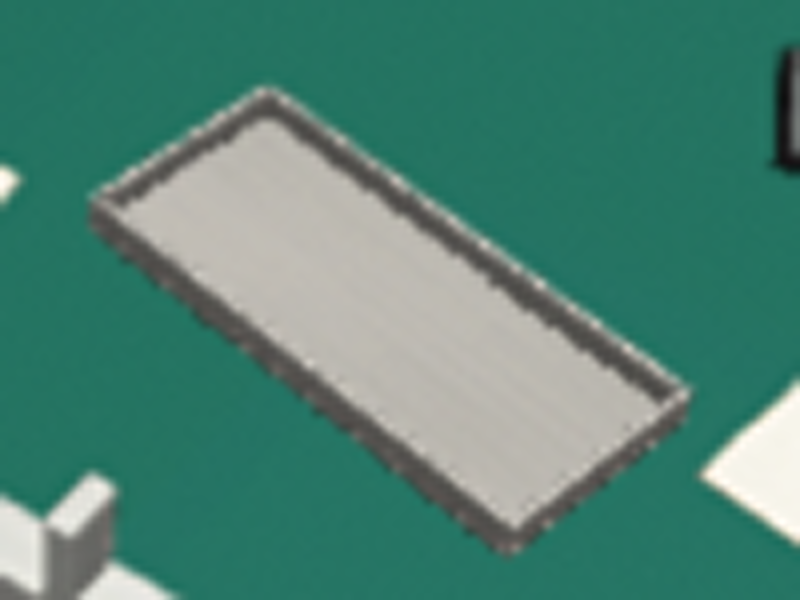

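The crops show the nearest handle lying flat and upright, with its fin across the middle. The rack has its clips at both ends, and the tray is empty. The near one, 0.544 m from the base against 0.775 m, is the one to take. Next I'll fit poses to both views.

```bash
cat > fit.py <<'E'
from h import *
from scipy.optimize import minimize
K=4
def box(x0,x1,y0,y1,z0,z1): return np.array([[x,y,z] for x in(x0,x1) for y in(y0,y1) for z in(z0,z1)],float)
bar=np.array([[s*l,y,z] for s in(1,-1) for y in(-.014,.014) for l,z in((.066,0),(.074,.014),(.074,.017))])
PARTS={'handle':[bar,box(-.006,.006,-.014,.014,.017,.060)],'rack':[box(-.09,.09,-.033,.033,0,.055)],'tray':[box(-.112,.112,-.05,.05,0,.018)]}
def prep(src,n,parts,p0,kind):
    im=cv2.imread(src) if isinstance(src,str) else src
    P=np.vstack([proj(n,xf(q,p0)) for q in parts]); x0,y0=np.floor(P.min(0)-8).astype(int); x1,y1=np.ceil(P.max(0)+8).astype(int)
    c=im[y0:y1,x0:x1]; c=cv2.resize(c,None,fx=K,fy=K,interpolation=cv2.INTER_CUBIC).astype(float)
    b,g,r=c[...,0],c[...,1],c[...,2]
    if kind=='rack': fg=(r>g+5)&(b<.6*r); bg=(g>r*1.25)
    else:
        fg=~(g>r*1.45); bg=~fg
    return (x0,y0,fg,bg)
def xf(q,p):
    c,s=np.cos(p[2]),np.sin(p[2]); z=p[3] if len(p)>3 else 0
    return np.c_[q[:,0]*c-q[:,1]*s+p[0],q[:,0]*s+q[:,1]*c+p[1],q[:,2]+z]
def ren(n,parts,p,x0,y0,shape):
    m=np.zeros(shape,np.uint8)
    for q in parts:
        uv=(proj(n,xf(q,p))-[x0,y0]+.5)*K-.5
        h=cv2.convexHull((uv).astype(np.float32))
        cv2.fillConvexPoly(m,np.round(h*256).astype(np.int32),255,cv2.LINE_AA,8)
    return m/255.
def fit(name,imgs,p0,views=("side","top"),ign=None):
    parts=PARTS[name]; D={n:prep(imgs[n],n,parts,p0,name) for n in views}
    def loss(p):
        e=0
        for n in views:
            x0,y0,fg,bg=D[n]; m=ren(n,parts,p,x0,y0,fg.shape)
            e+=((1-m)*fg).sum()+(m*bg).sum()
        return e
    best=None
    p=np.array(p0,float)
    for sc in(.01,.004,.0015):
        S=np.array([[0,0,0],[sc,0,0],[0,sc,0],[0,0,sc*8]])+p
        r=minimize(loss,p,method='Nelder-Mead',options=dict(initial_simplex=S,xatol=1e-5,fatol=.1)); p=r.x
    return p,r.fun
def overlay(name,imgs,p,n,out):
    x0,y0,fg,bg=prep(imgs[n],n,PARTS[name],p,name); im=cv2.imread(imgs[n]) if isinstance(imgs[n],str) else imgs[n]
    h,w=fg.shape; c=cv2.resize(im[y0:y0+h//K,x0:x0+w//K],(w,h),interpolation=cv2.INTER_CUBIC)
    for q in PARTS[name]:
        uv=(proj(n,xf(q,p))-[x0,y0]+.5)*K-.5
        cv2.polylines(c,[np.round(cv2.convexHull(uv.astype(np.float32))).astype(int)],True,(0,0,255),1)
    return c
E
python3 - <<'E'
from fit import *
I={"side":"pics/side0.png","top":"pics/top0.png"}
tiles=[]
for nm,p0 in (("handle",(.544,-.015,0)),("rack",(.526,.232,.06)),("tray",(.53,-.202,-.13))):
    for v in (("side","top"),("side",),("top",)):
        p,l=fit(nm,I,p0,v);print(nm,v,p.round(4),l)
        if len(v)==2: tiles+=[overlay(nm,I,p,n,0) for n in v]
H=600;row=np.zeros((600,800,3),np.uint8);x=0;y=0
W=[cv2.resize(t,(266,300)) for t in tiles]
cv2.imwrite("pics/ov0.png",np.vstack([np.hstack(W[0::2]),np.hstack(W[1::2])]))
E
```

```text
handle ('side', 'top') [ 0.5422 -0.0153 -0.0009] 1779.9607843137255
handle ('side',) [ 0.5417 -0.0153 -0.0015] 820.1098039215688
handle ('top',) [ 0.5446 -0.0152  0.0037] 885.0078431372549
rack ('side', 'top') [0.5209 0.2283 0.0685] 1582.4705882352941Traceback (most recent call last):
  File "<stdin>", line 6, in <module>
  File "fit.py", line 38, in fit
    r=minimize(loss,p,method='Nelder-Mead',options=dict(initial_simplex=S,xatol=1e-5,fatol=.1)); p=r.x
    res = _minimize_neldermead(fun, x0, args, callback, bounds=bounds,
                               **options)
    fsim[j] = func(sim[j])
              ~~~~^^^^^^^^
    fx = function(np.copy(x), *(wrapper_args + args))
  File "fit.py", line 31, in loss
    x0,y0,fg,bg=D[n]; m=ren(n,parts,p,x0,y0,fg.shape)
                        ~~~^^^^^^^^^^^^^^^^^^^^^^^^^^
  File "fit.py", line 22, in ren
    uv=(proj(n,xf(q,p))-[x0,y0]+.5)*K-.5
        ~~~~^^^^^^^^^^^
  File "h.py", line 7, in proj
    c,f=cam(n); X=np.atleast_2d(X); p=X@np.array(c['R']).T+c['t']; s=p[:,:2]/p[:,2:]
        ~~~^^^
  File "h.py", line 4, in cam
    c=ctrl.calibration(n); f=192/np.tan(np.radians(c['vertical_fov'])/2)
ValueError: time passes only in moves, steps and waits
```

```bash
python3 - <<'E'
from rig import ctrl
import pickle
pickle.dump({n:ctrl.calibration(n) for n in("side","top")},open("cal.pkl","wb"))
E
python3 - <<'E'
s=open('h.py').read()
s=s.replace("def cam(n):","import pickle\nCAL=pickle.load(open('cal.pkl','rb'))\ndef cam(n):").replace("c=ctrl.calibration(n);","c=CAL[n];")
open('h.py','w').write(s)
E
cat > ov.py <<'E'
from fit import *
I={"side":"pics/side0.png","top":"pics/top0.png"}
tiles=[]
for nm,p0 in (("handle",(.544,-.015,0)),("rack",(.526,.232,.06)),("tray",(.53,-.202,-.13))):
    for v in (("side","top"),("side",),("top",)):
        p,l=fit(nm,I,p0,v);print(nm,v,p.round(4),l)
        if len(v)==2: tiles+=[overlay(nm,I,p,n,0) for n in v]
W=[cv2.resize(t,(266,300)) for t in tiles]
cv2.imwrite("pics/ov0.png",np.vstack([np.hstack(W[0::2]),np.hstack(W[1::2])]))
E
python3 ov.py
```

```text
handle ('side', 'top') [ 0.5422 -0.0153 -0.0009] 1779.9607843137255
handle ('side',) [ 0.5417 -0.0153 -0.0015] 820.1098039215688
handle ('top',) [ 0.5446 -0.0152  0.0037] 885.0078431372549
rack ('side', 'top') [0.5209 0.2283 0.0685] 1582.4705882352941
rack ('side',) [0.5203 0.2278 0.07  ] 1192.8941176470587
rack ('top',) [0.5215 0.229  0.0708] 245.91764705882355
tray ('side', 'top') [ 0.531  -0.1992 -0.2055] 7377.835294117648
tray ('side',) [ 0.5299 -0.1989 -0.2068] 5245.298039215686
tray ('top',) [ 0.5322 -0.1995 -0.2041] 1806.0823529411766
```

View pics/ov0.png

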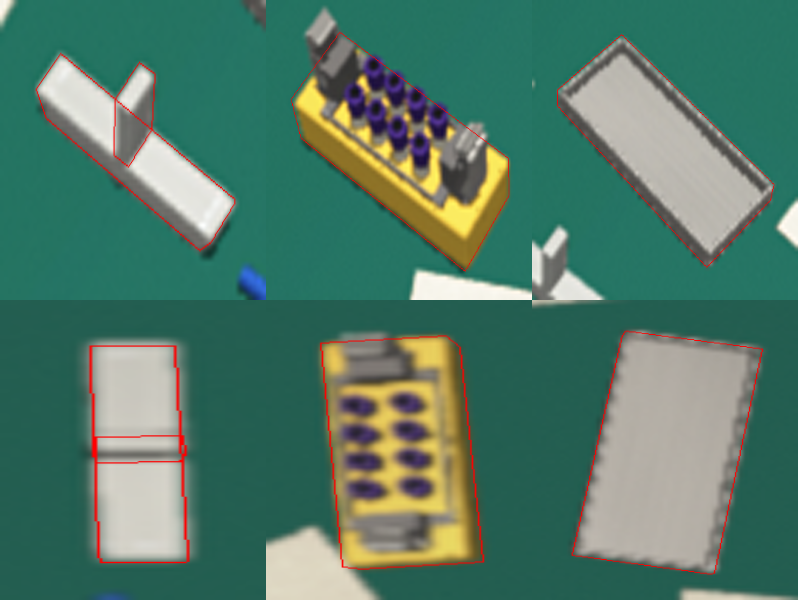

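Both fits agree within 1 to 3 mm. Next is a helper that converts goals to rows, then the approach over the handle.

```bash
cat > plan.py <<'E'
from h import *
import sys
def state():
    o=ctrl.get_obs(); w,x,y,z=o['ee_rot']
    th=np.arctan2(2*(x*y+w*z),1-2*(y*y+z*z)); return o,np.array(o['tcp_pos']),th
def plan(p,th,goal,thg,n,claw):
    """one uniform row set: constant-turn; shifts along current tool axes"""
    rows=[];p=p.copy();d=(np.array(goal)-p)/n;t=-(thg-th)/n/(np.pi/2);t=round(t,3)
    tgt=p.copy()
    for i in range(n):
        tgt=tgt+d;e=tgt-p
        ex=np.array([np.cos(th),np.sin(th),0]);ey=np.array([np.sin(th),-np.cos(th),0])
        r=[round(e@ex/.25,3),round(e@ey/.25,3),round(-e[2]/.25,3)]
        p=p+.25*(r[0]*ex+r[1]*ey-r[2]*np.array([0,0,1]));th-=t*np.pi/2
        rows.append(r+[t,claw])
    print(rows,p.round(4),round(th,4))
    return p,th
E
python3 - <<'E'
from plan import *
o,p,th=state();print(p,th)
print(proj("side",[p]),proj("top",[p]))
p,th=plan(p,th,(p[0],p[1],.27),th,1,-1)
p,th=plan(p,th,(.5428,-.0153,.14),1.5708-.0009,18,-1)
E
```

```text
[ 0.21711157 -0.61223522  0.23050568] 0.3408122040891955
[[484.74258702  90.68231889]] [[484.83692239 312.97051243]]
[[np.float64(0.0), np.float64(0.0), np.float64(-0.158), np.float64(-0.0), -1]] [ 0.2171 -0.6122  0.27  ] 0.3408
[[np.float64(0.113), np.float64(-0.101), np.float64(0.029), np.float64(-0.043), -1], [np.float64(0.119), np.float64(-0.093), np.float64(0.029), np.float64(-0.043), -1], [np.float64(0.125), np.float64(-0.085), np.float64(0.029), np.float64(-0.043), -1], [np.float64(0.13), np.float64(-0.076), np.float64(0.029), np.float64(-0.043), -1], [np.float64(0.136), np.float64(-0.067), np.float64(0.028), np.float64(-0.043), -1], [np.float64(0.139), np.float64(-0.058), np.float64(0.029), np.float64(-0.043), -1], [np.float64(0.143), np.float64(-0.048), np.float64(0.029), np.float64(-0.043), -1], [np.float64(0.147), np.float64(-0.039), np.float64(0.029), np.float64(-0.043), -1], [np.float64(0.148), np.float64(-0.028), np.float64(0.029), np.float64(-0.043), -1], [np.float64(0.15), np.float64(-0.019), np.float64(0.029), np.float64(-0.043), -1], [np.float64(0.151), np.float64(-0.008), np.float64(0.029), np.float64(-0.043), -1], [np.float64(0.151), np.float64(0.002), np.float64(0.029), np.float64(-0.043), -1], [np.float64(0.15), np.float64(0.012), np.float64(0.029), np.float64(-0.043), -1], [np.float64(0.15), np.float64(0.022), np.float64(0.028), np.float64(-0.043), -1], [np.float64(0.148), np.float64(0.032), np.float64(0.029), np.float64(-0.043), -1], [np.float64(0.145), np.float64(0.043), np.float64(0.029), np.float64(-0.043), -1], [np.float64(0.142), np.float64(0.051), np.float64(0.029), np.float64(-0.043), -1], [np.float64(0.138), np.float64(0.062), np.float64(0.029), np.float64(-0.043), -1]] [ 0.5429 -0.0152  0.14  ] 1.5566
```

>>> move_arm:
  targets:
    - [0,0,-0.158,0,-1]
    - [0.113,-0.101,0,-0.043,-1]
    - [0.119,-0.093,0,-0.043,-1]
    - [0.125,-0.085,0,-0.043,-1]
    - [0.13,-0.076,0,-0.043,-1]
    - [0.136,-0.067,0,-0.043,-1]
    - [0.139,-0.058,0,-0.043,-1]
    - [0.143,-0.048,0,-0.043,-1]
    - [0.147,-0.039,0,-0.043,-1]
    - [0.148,-0.028,0.05,-0.043,-1]
    - [0.15,-0.019,0.05,-0.043,-1]
    - [0.151,-0.008,0.05,-0.043,-1]
    - [0.151,0.002,0.05,-0.043,-1]
    - [0.15,0.012,0.05,-0.043,-1]
    - [0.15,0.022,0.05,-0.043,-1]
    - [0.148,0.032,0.05,-0.043,-1]
    - [0.145,0.043,0.05,-0.043,-1]
    - [0.142,0.051,0.05,-0.043,-1]
    - [0.138,0.062,0.05,-0.043,-1]
    - [0,0,0,-0.009,-1]
  grip_force: 60

```text
time: 2.6
tcp_pos: [0.5431, -0.0109, 0.1449]
ee_rot: [-0.001, 0.704, 0.71, 0.0]
wrist_force: [-0.7, -0.9, 0.0]
grip_width: 0.0854
```

```bash
python3 - <<'E'
from plan import *
o,p,th=state();print(p,th)
p,th=plan(p,th,(.5428,-.0153,.035),1.5699,5,-1)
p,th=plan(p,th,(.5428,-.0153,.0195),1.5699,2,-1)
E
```

```text
[ 0.54305026 -0.01094162  0.14494044] 1.5785288251925325
[[np.float64(-0.003), np.float64(-0.0), np.float64(0.088), np.float64(0.001), -1], [np.float64(-0.004), np.float64(-0.0), np.float64(0.088), np.float64(0.001), -1], [np.float64(-0.003), np.float64(-0.001), np.float64(0.088), np.float64(0.001), -1], [np.float64(-0.004), np.float64(0.0), np.float64(0.088), np.float64(0.001), -1], [np.float64(-0.003), np.float64(-0.0), np.float64(0.088), np.float64(0.001), -1]] [ 0.5428 -0.0152  0.0349] 1.5707
[[np.float64(-0.0), np.float64(-0.0), np.float64(0.031), np.float64(0.0), -1], [np.float64(-0.0), np.float64(-0.0), np.float64(0.031), np.float64(0.0), -1]] [ 0.5428 -0.0152  0.0194] 1.5707
```

>>> move_arm:
  targets:
    - [0,0,0,0,-1]
    - [-0.006,0,0.1,0.002,-1]
    - [0,0,0.1,0.002,-1]
    - [0,0,0.1,0,-1]
    - [0,0,0,0,-1]
    - [0,0,0,0,-1]

```text
time: 3.35
tcp_pos: [0.5435, -0.0176, 0.072]
ee_rot: [0.001, 0.71, 0.704, 0.0]
wrist_force: [0.0, 0.6, -0.3]
grip_width: 0.0856
```

```bash
python3 - <<'E'
from plan import *
o,p,th=state();print(p,th)
for n in("side","top"): cv2.imwrite(f"pics/{n}1.png",ctrl.grab_frame(n)[:,:,::-1])
s=cv2.imread("pics/side1.png");cv2.imwrite("pics/c5.png",cv2.resize(s[130:250,210:340],(650,600),interpolation=cv2.INTER_CUBIC))
E
```

```text
[ 0.5435259  -0.01760797  0.07201904] 1.5634174880069673
```

View pics/c5.png

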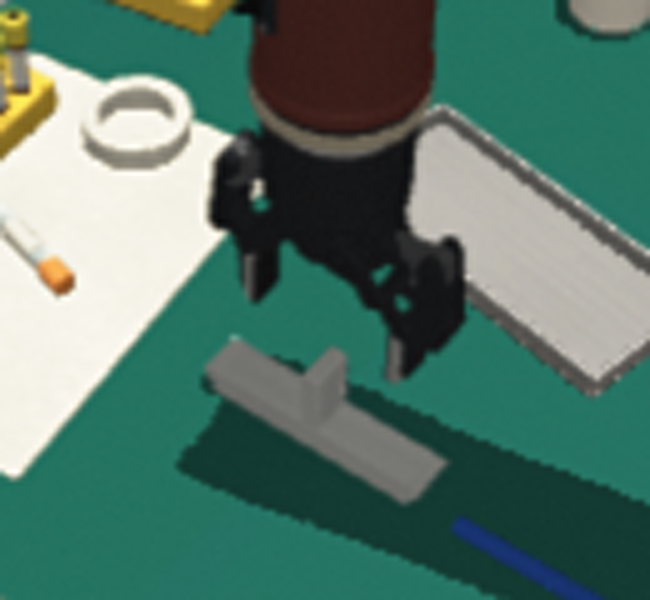

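The crop shows the fingers straddling the fin (crop (320,380), full image about (274,206)), with everything around them clear. Descend and close.

>>> move_arm:
  targets:
    - [0.009,-0.002,0.07,-0.004,-1]
    - [0,0,0.07,0,-1]
    - [0,0,0.05,0,-1]
    - [0,0,0.02,0,-1]
    - [0,0,0,0,-1]
    - [0,0,0,0,-1]

```text
time: 4.2
tcp_pos: [0.543, -0.0148, 0.0188]
ee_rot: [0.0, 0.707, 0.707, 0.0]
wrist_force: [-0.0, 0.6, 1.0]
grip_width: 0.0857
```

>>> move_arm:
  targets:
    - [0,0,0,0,1]
    - [0,0,0,0,1]
    - [0,0,0,0,1]
    - [0,0,0,0,1]
    - [0,0,0,0,1]
    - [0,0,0,0,1]
  grip_force: 70

```text
time: 4.95
tcp_pos: [0.5427, -0.0148, 0.0185]
ee_rot: [0.0, 0.707, 0.707, 0.0]
wrist_force: [-0.2, -0.2, 3.3]
grip_width: 0.011
```

>>> move_arm:
  targets:
    - [0,0,-0.04,0,1]
    - [0,0,-0.1,0,1]
    - [0,0,-0.2,0,1]
    - [0,0,-0.2,0,1]
    - [0,0,-0.16,0,1]
    - [0,0,0,0,1]
    - [0,0,0,0,1]

```text
time: 5.82
tcp_pos: [0.5421, -0.0149, 0.1929]
ee_rot: [-0.0, 0.707, 0.707, -0.0]
wrist_force: [-1.4, -0.2, -1.2]
grip_width: 0.0113
```

```bash
python3 - <<'E'
from plan import *
o,p,th=state();print(p,th)
plan(p,th,(.521,.2285,p[2]),1.6393,10,1)
E
```

```text
[ 0.54205861 -0.01491567  0.19290807] 1.570689978907106
[[np.float64(0.097), np.float64(-0.008), np.float64(-0.0), np.float64(-0.004), 1], [np.float64(0.098), np.float64(-0.008), np.float64(-0.0), np.float64(-0.004), 1], [np.float64(0.097), np.float64(-0.007), np.float64(-0.0), np.float64(-0.004), 1], [np.float64(0.098), np.float64(-0.007), np.float64(-0.0), np.float64(-0.004), 1], [np.float64(0.097), np.float64(-0.006), np.float64(-0.0), np.float64(-0.004), 1], [np.float64(0.098), np.float64(-0.005), np.float64(-0.0), np.float64(-0.004), 1], [np.float64(0.098), np.float64(-0.005), np.float64(-0.0), np.float64(-0.004), 1], [np.float64(0.097), np.float64(-0.004), np.float64(-0.0), np.float64(-0.004), 1], [np.float64(0.098), np.float64(-0.004), np.float64(-0.0), np.float64(-0.004), 1], [np.float64(0.098), np.float64(-0.003), np.float64(-0.0), np.float64(-0.004), 1]] [0.5209 0.2286 0.1929] 1.6335
```

>>> move_arm:
  targets:
    - [0.05,-0.008,0,-0.004,1]
    - [0.098,-0.008,0,-0.004,1]
    - [0.097,-0.007,0,-0.004,1]
    - [0.098,-0.007,0,-0.004,1]
    - [0.097,-0.006,0,-0.004,1]
    - [0.098,-0.005,0,-0.004,1]
    - [0.098,-0.005,0,-0.004,1]
    - [0.097,-0.004,0,-0.004,1]
    - [0.098,-0.004,0,-0.004,1]
    - [0.098,-0.003,0,-0.004,1]
    - [0.046,0,0,-0.004,1]
    - [0,0,0,0,1]
    - [0,0,0,0,1]
    - [0,0,0,0,1]

```text
time: 7.58
tcp_pos: [0.521, 0.2273, 0.1933]
ee_rot: [0.0, 0.683, 0.731, -0.0]
wrist_force: [0.2, 0.0, -1.2]
grip_width: 0.011
```

```bash
python3 - <<'E'
from plan import *
o,p,th=state();print(p,th,o['wrist_force'])
for n in("side","top"): cv2.imwrite(f"pics/{n}2.png",ctrl.grab_frame(n)[:,:,::-1])
s=cv2.imread("pics/side2.png");cv2.imwrite("pics/c6.png",cv2.resize(s[180:310,150:290],(646,600),interpolation=cv2.INTER_CUBIC))
s=cv2.imread("pics/top2.png");cv2.imwrite("pics/c7.png",cv2.resize(s[160:260,130:230],(600,600),interpolation=cv2.INTER_CUBIC))
E
```

```text
[0.52102135 0.22733115 0.19326088] 1.6382785790769618 [ 0.16641172  0.00186783 -1.17416373]
```

View pics/c6.png

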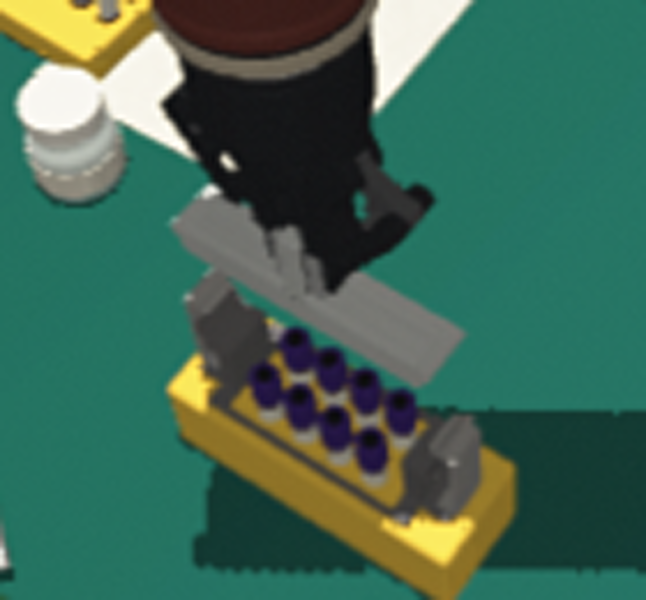

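View pics/c7.png

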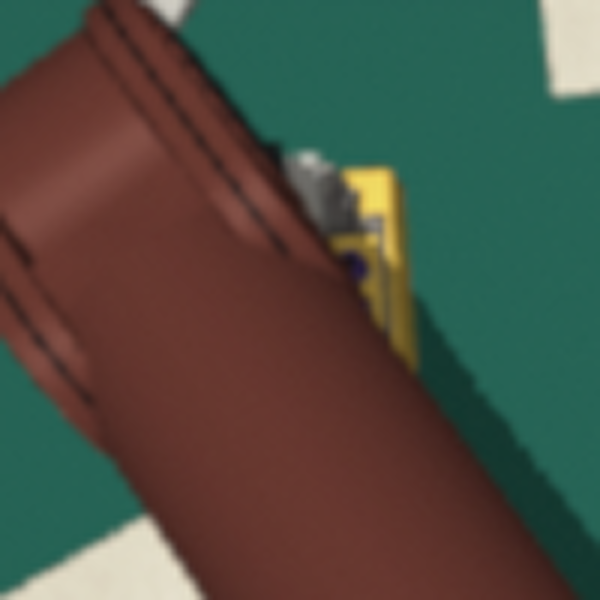

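```bash
python3 - <<'E'
from fit import *
im=cv2.imread("pics/side2.png");x0,y0,k=150,180,4.6
c=cv2.resize(im[y0:310,x0:290],None,fx=k,fy=k,interpolation=cv2.INTER_CUBIC)
def hull(q,p,col):
    uv=(proj("side",xf(q,p))-[x0,y0]+.5)*k-.5
    cv2.polylines(c,[np.round(cv2.convexHull(uv.astype(np.float32))).astype(int)],True,col,1)
hull(bar,(.521,.2273,1.6383-np.pi/2,.1748),(0,0,255))
hull(np.array([[s*.074,y,.017] for s in(1,-1) for y in(-.014,.014)]),(.521,.2273,1.6383-np.pi/2,.1748),(255,255,0))
hull(PARTS['rack'][0],(.5203,.2278,.07),(255,0,255))
cv2.imwrite("pics/c8.png",c)
E
```

```text
(no output)
```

View pics/c8.png

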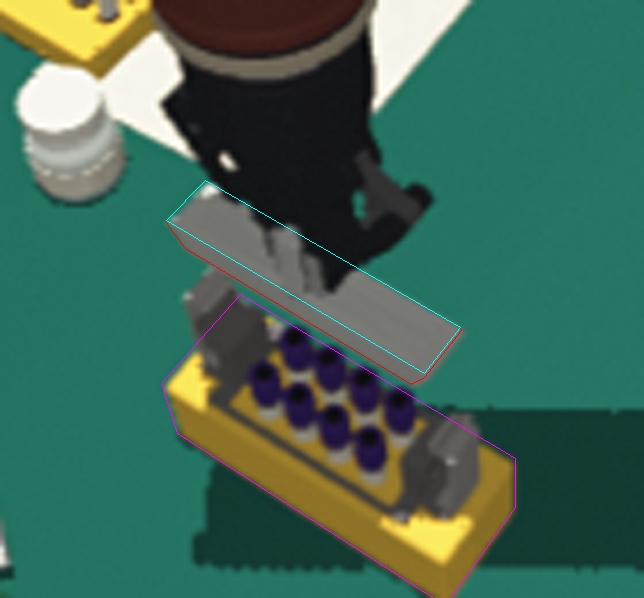

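The overlay puts the bar (full image about (219,244)) centred along the rack to within about 1 mm. Come down near the clip height and then feel for contact.

>>> move_arm:
  targets:
    - [0.003,-0.001,0.05,-0.001,1]
    - [0,0,0.05,0,1]
    - [0,0,0.05,0,1]
    - [0,0,0.02,0,1]
    - [0,0,0,0,1]
    - [0,0,0,0,1]

```text
time: 8.43
tcp_pos: [0.5206, 0.2293, 0.1512]
ee_rot: [0.0, 0.682, 0.732, 0.0]
wrist_force: [-0.3, 0.2, -0.7]
grip_width: 0.0111
```

>>> move_arm:
  targets:
    - [0,0,0.008,0,1]
    - [0,0,0,0,1]

```text
time: 8.68
tcp_pos: [0.5204, 0.2291, 0.1489]
ee_rot: [0.0, 0.682, 0.732, 0.0]
wrist_force: [0.2, 0.5, -1.0]
grip_width: 0.0112
```

>>> move_arm:
  targets:
    - [0,0,0.008,0,1]
    - [0,0,0,0,1]

```text
time: 8.93
tcp_pos: [0.5203, 0.2291, 0.1467]
ee_rot: [-0.0, 0.682, 0.732, -0.0]
wrist_force: [-0.7, -0.6, -1.2]
grip_width: 0.0114
```

>>> move_arm:
  targets:
    - [0,0,0.008,0,1]
    - [0,0,0,0,1]

```text
time: 9.18
tcp_pos: [0.5203, 0.2291, 0.1447]
ee_rot: [-0.0, 0.682, 0.732, -0.0]
wrist_force: [-0.7, 0.1, -0.2]
grip_width: 0.0114
```

>>> move_arm:
  targets:
    - [-0.003,0.001,0.008,0,1]
    - [0,0,0,0,1]

```text
time: 9.43
tcp_pos: [0.5207, 0.2283, 0.1426]
ee_rot: [-0.0, 0.682, 0.732, -0.0]
wrist_force: [-0.1, 0.2, -0.4]
grip_width: 0.0114
```

>>> move_arm:
  targets:
    - [0,0,0.008,0,1]
    - [0,0,0,0,1]

```text
time: 9.68
tcp_pos: [0.5206, 0.2284, 0.1407]
ee_rot: [-0.0, 0.682, 0.732, -0.0]
wrist_force: [-1.1, -0.1, -1.3]
grip_width: 0.0108
```

>>> move_arm:
  targets:
    - [0,0,0.008,0,1]
    - [0,0,0,0,1]

```text
time: 9.93
tcp_pos: [0.5206, 0.2284, 0.1387]
ee_rot: [-0.0, 0.682, 0.732, -0.0]
wrist_force: [0.4, -0.3, -0.4]
grip_width: 0.0112
```

>>> move_arm:
  targets:
    - [0,0,0.006,0,1]
    - [0,0,0,0,1]

```text
time: 10.18
tcp_pos: [0.5207, 0.2284, 0.1372]
ee_rot: [-0.0, 0.682, 0.732, -0.0]
wrist_force: [-0.0, -0.2, -0.5]
grip_width: 0.0112
```

>>> move_arm:
  targets:
    - [0,0,0.006,0,1]
    - [0,0,0,0,1]

```text
time: 10.42
tcp_pos: [0.5206, 0.2284, 0.1357]
ee_rot: [-0.0, 0.682, 0.732, -0.0]
wrist_force: [0.0, 0.3, -1.1]
grip_width: 0.011
```

>>> move_arm:
  targets:
    - [0,0,0.006,0,1]
    - [0,0,0,0,1]

```text
time: 10.68
tcp_pos: [0.5207, 0.2284, 0.1343]
ee_rot: [-0.0, 0.682, 0.732, 0.0]
wrist_force: [-0.7, -0.8, -0.2]
grip_width: 0.0115
```

>>> move_arm:
  targets:
    - [0,0,0.006,0,1]
    - [0,0,0,0,1]

```text
time: 10.92
tcp_pos: [0.521, 0.2286, 0.1332]
ee_rot: [0.0, 0.682, 0.732, 0.0]
wrist_force: [0.1, -0.7, 2.4]
grip_width: 0.0111
```

Contact begins near TCP z 0.1335, so home should be at about 0.114 to 0.117.

>>> move_arm:
  targets:
    - [0,0,0.006,0,1]
    - [0,0,0,0,1]

```text
time: 11.18
tcp_pos: [0.5209, 0.2287, 0.1316]
ee_rot: [0.0, 0.682, 0.732, 0.0]
wrist_force: [-0.0, 1.1, 4.1]
grip_width: 0.0114
```

>>> move_arm:
  targets:
    - [0,0,0.006,0,1]
    - [0,0,0,0,1]

```text
time: 11.42
tcp_pos: [0.5209, 0.2287, 0.1301]
ee_rot: [0.0, 0.682, 0.732, 0.0]
wrist_force: [-0.7, 0.7, 4.1]
grip_width: 0.0115
```

>>> move_arm:
  targets:
    - [0,0,0.006,0,1]
    - [0,0,0,0,1]

```text
time: 11.68
tcp_pos: [0.521, 0.2287, 0.1287]
ee_rot: [0.0, 0.682, 0.732, 0.0]
wrist_force: [-0.5, -0.2, 4.6]
grip_width: 0.0111
```

>>> move_arm:
  targets:
    - [0,0,0.006,0,1]
    - [0,0,0,0,1]

```text
time: 11.92
tcp_pos: [0.521, 0.2287, 0.1273]
ee_rot: [0.0, 0.682, 0.732, 0.0]
wrist_force: [0.1, 0.2, 6.2]
grip_width: 0.0115
```

>>> move_arm:
  targets:
    - [0,0,0.006,0,1]
    - [0,0,0,0,1]

```text
time: 12.18
tcp_pos: [0.5211, 0.2288, 0.1259]
ee_rot: [0.0, 0.682, 0.732, 0.001]
wrist_force: [-0.1, -0.5, 6.8]
grip_width: 0.0114
```

>>> move_arm:
  targets:
    - [0,0,0.006,0,1]
    - [0,0,0,0,1]

```text
time: 12.42
tcp_pos: [0.5212, 0.2288, 0.1245]
ee_rot: [0.0, 0.682, 0.732, 0.001]
wrist_force: [-0.3, -0.2, 7.1]
grip_width: 0.0114
```

>>> move_arm:
  targets:
    - [0,0,0.006,0,1]
    - [0,0,0,0,1]

```text
time: 12.68
tcp_pos: [0.5213, 0.2289, 0.1232]
ee_rot: [0.0, 0.682, 0.732, 0.001]
wrist_force: [-0.5, 0.8, 8.5]
grip_width: 0.0113
```

>>> move_arm:
  targets:
    - [0,0,0.006,0,1]
    - [0,0,0,0,1]

```text
time: 12.92
tcp_pos: [0.5211, 0.2288, 0.1214]
ee_rot: [0.0, 0.682, 0.732, 0.001]
wrist_force: [-0.5, 0.7, 6.6]
grip_width: 0.0113
```

>>> move_arm:
  targets:
    - [0,0,0.006,0,1]
    - [0,0,0,0,1]

```text
time: 13.18
tcp_pos: [0.5206, 0.2285, 0.1192]
ee_rot: [-0.0, 0.682, 0.732, 0.0]
wrist_force: [-0.1, 0.6, 3.1]
grip_width: 0.0109
```

>>> move_arm:
  targets:
    - [0,0,0.005,0,1]
    - [0,0,0,0,1]

```text
time: 13.42
tcp_pos: [0.5205, 0.2283, 0.1177]
ee_rot: [-0.0, 0.682, 0.732, -0.0]
wrist_force: [-0.5, 0.5, 1.1]
grip_width: 0.0111
```

>>> move_arm:
  targets:
    - [0,0,0.004,0,1]
    - [0,0,0,0,1]

```text
time: 13.68
tcp_pos: [0.5202, 0.228, 0.1163]
ee_rot: [-0.0, 0.682, 0.732, -0.001]
wrist_force: [2.3, -0.9, -3.5]
grip_width: 0.0112
```

>>> move_arm:
  targets:
    - [0,0,0.004,0,1]
    - [0,0,0,0,1]

```text
time: 13.92
tcp_pos: [0.5203, 0.2282, 0.1158]
ee_rot: [-0.0, 0.682, 0.732, -0.0]
wrist_force: [-0.7, -0.3, -3.8]
grip_width: 0.0111
```

>>> move_arm:
  targets:
    - [0,0,0.003,0,1]
    - [0,0,0,0,1]

```text
time: 14.18
tcp_pos: [0.5204, 0.2284, 0.1156]
ee_rot: [-0.0, 0.682, 0.732, -0.0]
wrist_force: [-4.0, -2.8, 4.6]
grip_width: 0.0111
```

>>> move_arm:
  targets:
    - [0,0,0.003,0,1]
    - [0,0,0,0,1]

```text
time: 14.42
tcp_pos: [0.5206, 0.2285, 0.1154]
ee_rot: [0.0, 0.682, 0.732, -0.0]
wrist_force: [-6.1, -2.5, 8.8]
grip_width: 0.0111
```

>>> move_arm:
  targets:
    - [0,0,0.002,0,1]
    - [0,0,0,0,1]

```text
time: 14.68
tcp_pos: [0.5205, 0.2285, 0.1153]
ee_rot: [0.0, 0.682, 0.732, -0.0]
wrist_force: [-8.5, -4.8, 12.8]
grip_width: 0.0113
```

```bash
python3 - <<'E'
from plan import *
o,p,th=state();print(p,th,o['wrist_force'],o['ft_torque'])
cv2.imwrite("pics/side3.png",ctrl.grab_frame("side")[:,:,::-1])
s=cv2.imread("pics/side3.png");cv2.imwrite("pics/c9.png",cv2.resize(s[210:310,170:280],(660,600),interpolation=cv2.INTER_CUBIC))
E
```

```text
[0.52052031 0.22852526 0.11528047] 1.6415339798925617 [-8.4806328  -4.78976844 12.80221216] [-0.83355026  1.41425352 -0.14931395]
```

View pics/c9.png

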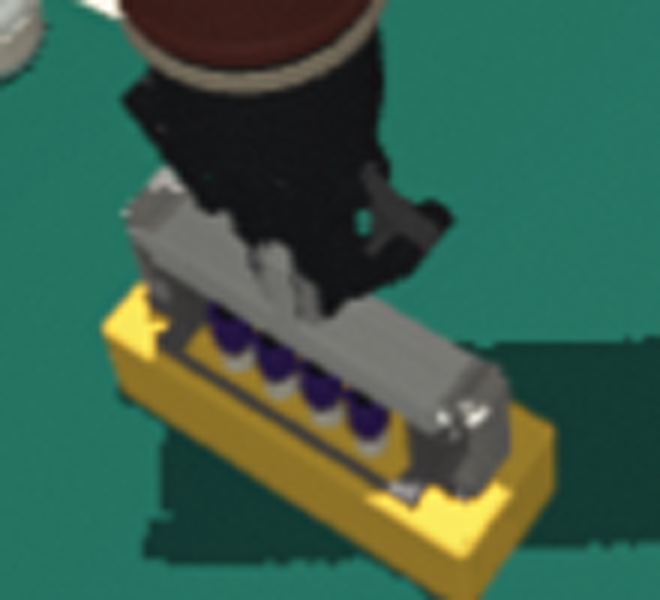

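Force dropped from 8.5 N to about 0 at the snap, then rose hard at 18 mm past contact. The crop shows the bar under both clips, at crop (160,200) and (470,390). Now a slow lift.

>>> move_arm:
  targets:
    - [0,0,-0.01,0,1]
    - [0,0,-0.01,0,1]
    - [0,0,-0.01,0,1]
    - [0,0,0,0,1]
  grip_force: 100

```text
time: 15.22
tcp_pos: [0.5207, 0.2284, 0.1215]
ee_rot: [-0.0, 0.682, 0.732, 0.0]
wrist_force: [-0.8, -0.2, -6.8]
grip_width: 0.0106
```

>>> move_arm:
  targets:
    - [0,0,-0.01,0,1]
    - [0,0,-0.02,0,1]
    - [0,0,-0.02,0,1]
    - [0,0,0,0,1]

```text
time: 15.72
tcp_pos: [0.5211, 0.2286, 0.1348]
ee_rot: [0.0, 0.682, 0.732, 0.001]
wrist_force: [-0.3, 0.2, -5.0]
grip_width: 0.0106
```

>>> move_arm:
  targets:
    - [0,0,-0.03,0,1]
    - [0,0,-0.05,0,1]
    - [0,0,-0.06,0,1]
    - [0,0,-0.06,0,1]
    - [0,0,-0.05,0,1]
    - [0,0,-0.03,0,1]
    - [0,0,0,0,1]
    - [0,0,0,0,1]

```text
time: 16.73
tcp_pos: [0.5205, 0.2282, 0.2036]
ee_rot: [-0.0, 0.682, 0.732, -0.0]
wrist_force: [-0.2, 1.0, -6.0]
grip_width: 0.0109
```

```bash
python3 - <<'E'
from plan import *
o,p,th=state();print(p,th,o['wrist_force'],o['ft_torque'])
cv2.imwrite("pics/side4.png",ctrl.grab_frame("side")[:,:,::-1])
s=cv2.imread("pics/side4.png");cv2.imwrite("pics/c10.png",cv2.resize(s[170:310,150:290],(600,600),interpolation=cv2.INTER_CUBIC))
plan(p,th,(.531,-.1992,p[2]),1.3653,18,1)
E
```

```text
[0.52046004 0.22822791 0.20356735] 1.6413468102938853 [-0.2465721   1.04077037 -6.02144039] [-0.02254429 -0.00253516  0.01638314]
[[np.float64(-0.095), np.float64(-0.004), np.float64(-0.0), np.float64(0.01), 1], [np.float64(-0.095), np.float64(-0.003), np.float64(-0.0), np.float64(0.01), 1], [np.float64(-0.095), np.float64(-0.002), np.float64(-0.0), np.float64(0.01), 1], [np.float64(-0.095), np.float64(0.001), np.float64(-0.0), np.float64(0.01), 1], [np.float64(-0.095), np.float64(0.001), np.float64(-0.0), np.float64(0.01), 1], [np.float64(-0.095), np.float64(0.003), np.float64(-0.0), np.float64(0.01), 1], [np.float64(-0.095), np.float64(0.005), np.float64(-0.0), np.float64(0.01), 1], [np.float64(-0.095), np.float64(0.006), np.float64(-0.0), np.float64(0.01), 1], [np.float64(-0.094), np.float64(0.007), np.float64(-0.0), np.float64(0.01), 1], [np.float64(-0.095), np.float64(0.01), np.float64(-0.0), np.float64(0.01), 1], [np.float64(-0.094), np.float64(0.01), np.float64(-0.0), np.float64(0.01), 1], [np.float64(-0.095), np.float64(0.012), np.float64(-0.0), np.float64(0.01), 1], [np.float64(-0.094), np.float64(0.014), np.float64(-0.0), np.float64(0.01), 1], [np.float64(-0.093), np.float64(0.015), np.float64(-0.0), np.float64(0.01), 1], [np.float64(-0.094), np.float64(0.016), np.float64(-0.0), np.float64(0.01), 1], [np.float64(-0.093), np.float64(0.018), np.float64(-0.0), np.float64(0.01), 1], [np.float64(-0.093), np.float64(0.019), np.float64(-0.0), np.float64(0.01), 1], [np.float64(-0.093), np.float64(0.021), np.float64(-0.0), np.float64(0.01), 1]] [ 0.531  -0.1992  0.2036] 1.3586
```

View pics/c10.png

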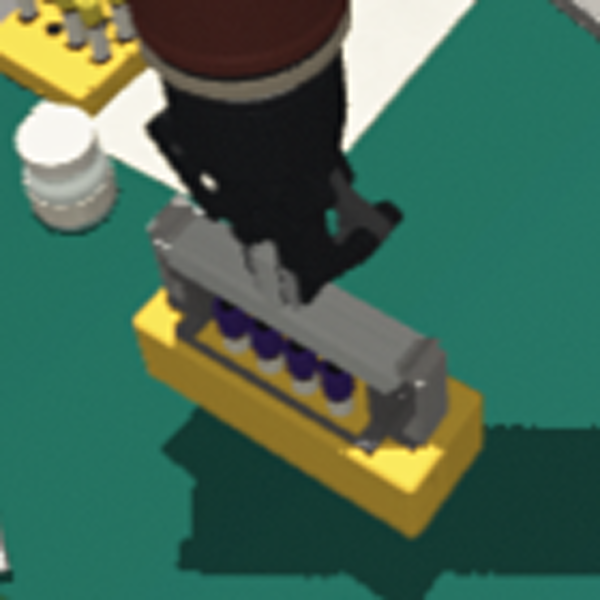

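The rack hangs level from the handle with both clips over the bar, at crop (180,215) and (430,360). Carry it to the tray with a soft start and stop.

>>> move_arm:
  targets:
    - [-0.03,-0.002,0,0.002,1]
    - [-0.065,-0.002,0,0.008,1]
    - [-0.095,-0.003,0,0.01,1]
    - [-0.095,-0.002,0,0.01,1]
    - [-0.095,0.001,0,0.01,1]
    - [-0.095,0.001,0,0.01,1]
    - [-0.095,0.003,0,0.01,1]
    - [-0.095,0.005,0,0.01,1]
    - [-0.095,0.006,0,0.01,1]
    - [-0.094,0.007,0,0.01,1]
    - [-0.095,0.01,0,0.01,1]
    - [-0.094,0.01,0,0.01,1]
    - [-0.095,0.012,0,0.01,1]
    - [-0.094,0.014,0,0.01,1]
    - [-0.093,0.015,0,0.01,1]
    - [-0.094,0.016,0,0.01,1]
    - [-0.093,0.018,0,0.01,1]
    - [-0.093,0.019,0,0.01,1]
    - [-0.065,0.015,0,0.006,1]
    - [-0.028,0.006,0,0,1]

```text
time: 19.27
tcp_pos: [0.531, -0.2003, 0.2039]
ee_rot: [-0.0, 0.776, 0.63, -0.0]
wrist_force: [-0.4, -0.2, -6.7]
grip_width: 0.0109
```

>>> move_arm:
  targets:
    - [0,0,0,0,1]
    - [0,0,0,0,1]
    - [0,0,0,0,1]

```text
time: 19.65
tcp_pos: [0.5313, -0.1981, 0.2042]
ee_rot: [-0.0, 0.776, 0.631, 0.0]
wrist_force: [-0.4, 0.3, -6.5]
grip_width: 0.0107
```

```bash
python3 - <<'E'
from plan import *
o,p,th=state();print(p,th,o['wrist_force'],o['ft_torque'])
for n in("side","top"): cv2.imwrite(f"pics/{n}5.png",ctrl.grab_frame(n)[:,:,::-1])
s=cv2.imread("pics/side5.png");cv2.imwrite("pics/c11.png",cv2.resize(s[80:220,240:380],(600,600),interpolation=cv2.INTER_CUBIC))
plan(p,th,(.531,-.1992,p[2]),1.3653,1,1)
E
```

```text
[ 0.53125647 -0.19812001  0.20415362] 1.366245310134042 [-0.37134004  0.32407255 -6.52890368] [-0.0705605  -0.00250627 -0.02418631]
[[np.float64(-0.004), np.float64(-0.0), np.float64(-0.0), np.float64(0.001), 1]] [ 0.5311 -0.1991  0.2042] 1.3647
```

View pics/c11.png

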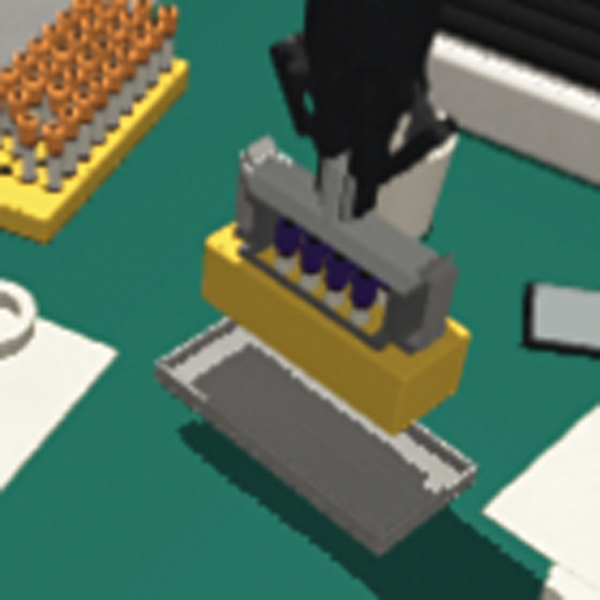

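The rack hangs over the tray, lined up lengthwise (tray crop centre about (320,450)). Lower it.

>>> move_arm:
  targets:
    - [-0.004,0,0.03,0.001,1]
    - [0,0,0.05,0,1]
    - [0,0,0.06,0,1]
    - [0,0,0.06,0,1]
    - [0,0,0.05,0,1]
    - [0,0,0.03,0,1]
    - [0,0,0.02,0,1]
    - [0,0,0,0,1]
    - [0,0,0,0,1]

```text
time: 20.88
tcp_pos: [0.5312, -0.2001, 0.1296]
ee_rot: [0.0, 0.777, 0.63, 0.0]
wrist_force: [0.8, -0.6, -5.2]
grip_width: 0.0107
```

```bash
python3 - <<'E'
from plan import *
o,p,th=state();print(p,th,o['wrist_force'])
cv2.imwrite("pics/side6.png",ctrl.grab_frame("side")[:,:,::-1])
s=cv2.imread("pics/side6.png");cv2.imwrite("pics/c12.png",cv2.resize(s[110:230,255:375],(600,600),interpolation=cv2.INTER_CUBIC))
E
```

```text
[ 0.53123035 -0.2000717   0.12955475] 1.3633757331730278 [ 0.77210402 -0.6303431  -5.16695142]
```

View pics/c12.png

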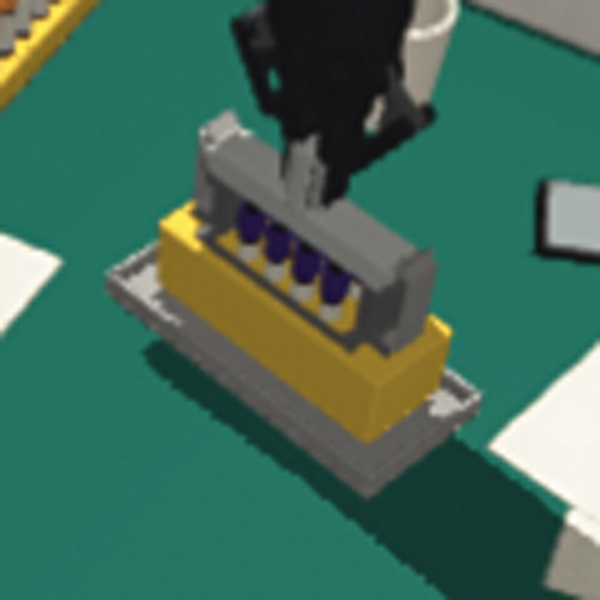

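The rack is about 9 mm above the floor and inside the tray outline on all sides. Lower slowly while watching the force.

>>> move_arm:
  targets:
    - [0,0,0.008,0,1]
    - [0,0,0.008,0,1]
    - [0,0,0.006,0,1]
    - [0,0,0,0,1]

```text
time: 21.42
tcp_pos: [0.5308, -0.1999, 0.1234]
ee_rot: [-0.0, 0.777, 0.63, -0.0]
wrist_force: [-0.9, -0.6, -6.4]
grip_width: 0.0113
```

>>> move_arm:
  targets:
    - [0,0,0.005,0,1]
    - [0,0,0.005,0,1]
    - [0,0,0,0,1]

```text
time: 21.8
tcp_pos: [0.5308, -0.2, 0.1209]
ee_rot: [-0.0, 0.777, 0.63, -0.0]
wrist_force: [0.8, 0.1, -6.0]
grip_width: 0.0107
```

>>> move_arm:
  targets:
    - [0,0,0.004,0,1]
    - [0,0,0,0,1]

```text
time: 22.05
tcp_pos: [0.5309, -0.1999, 0.12]
ee_rot: [-0.0, 0.777, 0.63, -0.0]
wrist_force: [-0.9, -0.3, -5.8]
grip_width: 0.0107
```

>>> move_arm:
  targets:
    - [0,0,0.004,0,1]
    - [0,0,0,0,1]

```text
time: 22.3
tcp_pos: [0.531, -0.2, 0.1197]
ee_rot: [0.0, 0.777, 0.63, 0.0]
wrist_force: [-3.4, 1.4, 1.5]
grip_width: 0.0108
```

>>> move_arm:
  targets:
    - [0,0,0.004,0,1]
    - [0,0,0,0,1]

```text
time: 22.55
tcp_pos: [0.5311, -0.2001, 0.1194]
ee_rot: [0.0, 0.777, 0.63, 0.0]
wrist_force: [-6.8, 2.7, 10.4]
grip_width: 0.0112
```

>>> move_arm:
  targets:
    - [0,0,-0.004,0,1]
    - [0,0,0,0,1]
    - [0,0,0,0,0]
    - [0,0,0,0,0]
    - [0,0,0,0,0]
    - [0,0,0,0,0]
    - [0,0,0,0,0]

```text
time: 23.42
tcp_pos: [0.5309, -0.2, 0.119]
ee_rot: [-0.0, 0.777, 0.63, 0.0]
wrist_force: [-0.1, 0.1, 0.5]
grip_width: 0.0426
```

```bash
python3 - <<'E'
from plan import *
o,p,th=state();print(p,th,o['wrist_force'],o['grip_width'])
E
```

```text
[ 0.53092929 -0.19997938  0.11903736] 1.3633614400134113 [-0.06430436  0.12032385  0.48313162] 0.042561783509089894
```

>>> move_arm:
  targets:
    - [0,0,-0.02,0,0]
    - [0,0,-0.05,0,0]
    - [0,0,-0.1,0,0]
    - [0,0,-0.15,0,0]
    - [0,0,-0.2,0,0]
    - [0,0,-0.15,0,0]
    - [0,0,0,0,0]
    - [0.1,0,0,0,0]
    - [0.2,0,0,0,0]
    - [0.2,0,0,0,0]
    - [0.2,0,0,0,0]
    - [0.2,0,0,0,0]
    - [0.2,0,0,0,0]
    - [0,0,0,0,0]
    - [0,0,0,0,0]

```text
time: 25.3
tcp_pos: [0.5873, 0.0686, 0.2862]
ee_rot: [-0.0, 0.776, 0.63, -0.0]
wrist_force: [-0.9, -0.7, 0.5]
grip_width: 0.0426
```

```bash
python3 - <<'E'
from plan import *
o,p,th=state();print(p,th,o['wrist_force'],o['time'])
for n in("side","top"): cv2.imwrite(f"pics/{n}7.png",ctrl.grab_frame(n)[:,:,::-1])
s=cv2.imread("pics/side7.png");cv2.imwrite("pics/c13.png",cv2.resize(s[110:230,255:375],(600,600),interpolation=cv2.INTER_CUBIC))
s=cv2.imread("pics/top7.png");cv2.imwrite("pics/c14.png",cv2.resize(s[90:300,80:440],(800,467),interpolation=cv2.INTER_CUBIC))
E
```

```text
[0.58732903 0.06859566 0.28615571] 1.363468040553111 [-0.93721773 -0.68857726  0.47452402] 25.3
```

View pics/c13.png

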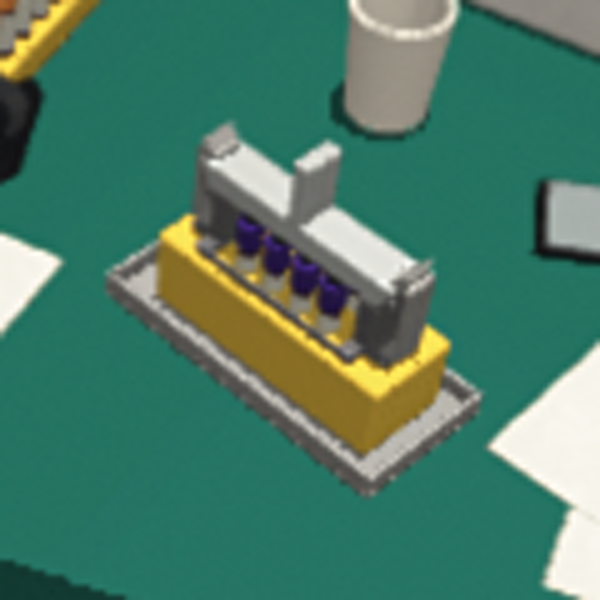

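View pics/c14.png

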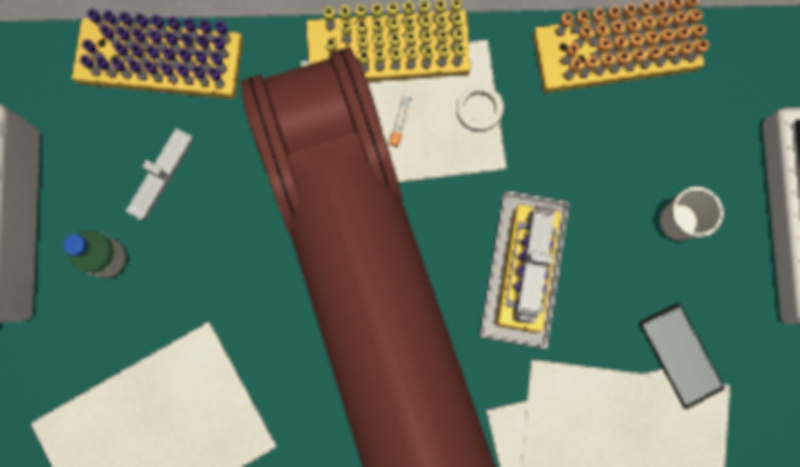

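The rack sits flat inside the tray, with the bar level and a clip closed over each end, at crop (220,140) and (415,280). The arm is clear, so I'll hand in.

```bash
python3 -c "
from rig import ctrl
print(ctrl.hand_in())"
```

```text
the job is handed in; nothing more can be done
None
```

The rack is in the steel tray with its carrying handle clipped in, and the job was handed in at about 25 s of the 67 s allowed.

- **Handle choice:** I took the handle 0.54 m from the base. The look-alike is at 0.78 m and was not touched.
- **Fitting:** The press peaked at about 8.5 N, dropped at the snap, then met hard posts about 18 mm past first contact. I stopped pushing at about 13 N vertical.
- **Lift and placing:** The rack hung level, with about 6 N on the wrist. It touched down in the tray with up to about 10 N of push, which I backed off before letting go.
- **Last checks:** The final side view shows the rack flat inside the tray, with both clips over the bar and the gripper clear. In the top view the visible bystanders look undisturbed. The arm hid the pen and jar there, and I did not check them afterwards.
- **Disagreement:** The two cameras' pose fits differed by up to 3 mm in x, which stayed within the fit's tolerance.

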